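# Load and lock the basket rack of the watch-cleaning machine

### The arm

A 7-joint arm with a two-finger parallel gripper is mounted at the origin on a cart in front of the work surface, level with it; the furniture and walls round the work are solid. World frame = base frame: x ahead of the robot, y to its left, z up, the work surface at z = 0. Lengths are in m, angles in rad, forces in N, time in s.
With the tool pointing down it reaches from about 0.425 to 0.925 m from the base axis. Payload 6.8 kg.
Tool frame: the origin (TCP) lies midway between the tips of the shut fingers; the grasp point (between the pads) lies 19 mm behind it; z points along the fingers, y is the line along which they close (so a half turn about z gives the same grasp; the last joint's range is limited). The gripper opens to 85 mm and grips with 20 to 120 N. Pads are 22 mm wide; open, the fingers measure 114 mm over their backs; the gripper's body (76 mm by 85 mm) begins 54 mm behind the grasp point. The pads swing forward as they close: fully open they stand 13 mm farther back than shut.
Start: joints at [1.106, 0.477, 0.022, 1.555, -0.011, 1.109, -0.083], TCP at [0.236, -0.633, 0.231] pointing down, gripper open.
Joint ranges: [-2.96, 2.96], [-0.34, 2.1], [-1.41, 1.46], [0.24, 2.44], [-1.37, 4.51], [0.17, 1.92], [-2.96, 2.96]. Speed limits (rad/s): [2.39, 2.39, 3.14, 3.14, 3.14, 3.14, 3.14].

### API

Orientations are given as a rotation vector (axis times angle).
In Python, from bench import r gives the robot as it stands. The module is installed in compiled form; this text tells all that it offers.
- The arm moves only by the tool apply_moves, never from a script. Its argument "rows" is a list of rows, each a list of 6 numbers: the shift along the tool's x, y, z scaled (see below), then the turn, a rotation vector about the tool's x, y, z scaled (see below). A call has 1 to 5 rows; each row is the pose to reach, as a shift and turn from the pose commanded when the call began, along the tool's axes at that moment; what a row does not reach only later rows make up. The controller multiplies each number of a shift by 0.25 m and each number of a turn by 90 degrees. A row lasts 1/8 s, in which the tool goes at most 62.5 mm and 10.7 degrees, less where a joint would pass 70% of its speed; a pose out of reach is approached as far as the arm can. A call with a number of a shift or a turn outside -1 to 1 is refused whole. A call with a gripper value outside its range is refused whole. "claw" is the opening, from 0 (shut) to 1 (fully open), set as the call begins (left out, the last holds). The fingers move at their own pace and stop on an object; "newtons" is the grip in N (left out, the last holds). Time passes only in rows, so rows that repeat a pose let the fingers close. It gives the time, the measured TCP pose, the force, the opening and the grip force at its end, in the units of the state.
- r.get_obs(): the state, without advancing time (a new reading comes with each control period).
- r.grab_frame(name): name is "side" or "top" or "wrist"; returns a dict with "pixels" (480x640x3 uint8, red, green, blue), "intrinsics" (3x3 intrinsics, pixels), "dist" ([k1, k2, p1, p2, k3] as OpenCV has them; the pictures are not rectified), "eye" and "attitude" of the camera in the world. Camera axes: x right, y up, looking along -z (the intrinsics and any distortion apply to the point x, -y, -z); pixel columns grow to the right and rows downward; lengths in m; the calibration is good to about 2 mm. A picture is of the moment at which its call begins. There is no depth.
- r.hand_in(): hands the job in; it is judged then, once.
Trained networks look in a picture, given as the dict that the camera call returned (one of the last four; its "shot" number tells which), for a name from the list of things; names that differ only in an ending like _2 or _b are one class to them, and where a whole thing is asked for, a point or a joint stands for the part that bears it (a point fixed in the world has none). Each returns a list of dicts, best first, with "conf" (0 to 1); they miss things now and then, are a little off and sometimes report something else, mostly with a low value. They report only what shows in the picture. A call takes as long as a camera call.
- r.search_frame(picture, thing): "rect" ([left, top, width, height] in pixels, round what is visible of it).
- r.outline_of(picture, thing): "pixels" (480x640 bool, what is visible of it) and "rect" ([left, top, width, height] in pixels, round what is visible of it).
- r.landmark_of(picture, thing): "point" ([column, row] in pixels: a listed point, or the origin of a listed thing).
The state is a dict: "clock": time; "joints": joint angles; "qvel": joint speeds; "tau": joint torques, N m; "tcp_pos": TCP position; "orientation": TCP orientation; "contact_force": force on the tool from outside, world axes, zero at the start; "moment": the same for the moment, N m; "grip_width": finger opening in m; "gripper_force": force on a finger pad.
Only numpy, scipy, OpenCV 4.12 (cv2) and the standard library are available. Lean on these libraries where they do the work, as an engineer would, in place of code of your own. Each camera call takes 0.05 s, during which the arm holds its last target. There are 200 camera calls.

### The job

Load the cleaning rack for the wash: put the deep basket over the spindle first, right down on the foot, then the shallow basket on top of it, then the cover with its collar upwards, always keeping the two baskets level so that the watch parts stay in. Then lock the stack by sliding the slotted retainer sideways into the groove under the spindle's head, fully home and lying flat on the cover's collar, and let go. Leave the other things on the bench where they stand.

Things in the scene. Friction and masses are not known exactly. Their poses are not given: they have to be found in the camera images.
- rack_foot (a point): Rack, fixed to the bench: round steel foot (96 mm diameter, 8 mm high) with a stepped spindle upright in its middle. Point on the spindle's axis on the foot's top face, 8 mm above the bench, z up. Spindle by height above this point: 22 mm diameter up to 14 mm, cone to 14 mm diameter at 18 mm, then 14 mm up to 47 mm; groove and head above.
- spindle_groove (a point): Point on the spindle's axis, 52.5 mm above the foot's top face: where the middle of the retainer's thickness lies when locked. The groove is a neck of 7 mm diameter from 47 to 59 mm above the foot. The loaded stack reaches 50 mm above the foot, so 9 mm are free between the cover's collar and the head.
- spindle_top (a point): Tip of the spindle's head, on the axis, 66.5 mm above the foot's top face (74.5 mm above the bench). The head is 14 mm in diameter from 59 to 61 mm above the foot, then a cone that narrows to 7 mm diameter at the tip.
- deep_basket_centre (a point): Centre, half-way up, of the deep basket: open, round, perforated steel, 62 mm outer diameter, 24 mm high, wall 2 mm, floor 3 mm, with an open centre tube of 25 mm bore that alone fits the thick lower spindle. Round: its yaw is free. Larger watch parts inside (fixed). Starts upright on the bench, z up. 90 g, varies.
- shallow_basket_centre (a point): Centre, half-way up, of the shallow basket: like the deep one, 62 mm outer diameter, but 13 mm high and with a centre bore of 17 mm, which fits only the upper spindle. Small wheels inside (fixed). Round: its yaw is free. Starts upright on the bench, z up. 90 g, varies.
- cover_centre (a point): Centre, half-way up, of the cover: steel disc, 62 mm diameter, 4 mm thick, with a raised knurled collar of 44 mm diameter in its middle; 13 mm high over all, bore 17 mm right through. Starts on the bench, collar up, z up; its yaw is free. 100 g, varies.
- retainer_slot (a point): Slotted retainer: dark steel horseshoe plate, 34 mm wide, 5 mm thick, 64 mm long. Point at mid thickness where the spindle's axis lies when it is home. In its frame (z up) the slot, 10 mm wide, is open to -x and ends at x = +4 mm; prongs to x = -22 mm, flaring from x = -13 mm; 16 mm wide stem from +17 to +42 mm. Starts flat at any yaw; goes in along its own -x, from any side. 50 g, varies.
- retainer_grip (a point): Point on the retainer's upright thumb piece, 32 mm along the retainer's +x from the slot point, 18 mm above the plate's underside; axes as the retainer's. The thumb piece is 18 mm long (x), 10 mm thick (y) and stands 28 mm high above the plate's underside: pinch it across its 10 mm from above.
- bottle_centre (a point): Bystander: amber bottle with a ribbed cap, 42 mm diameter, 69 mm high; point half-way up. Stands loose.
- vial_centre (a point): Bystander: small glass vial with a black cap, 31 mm diameter, 54 mm high; point half-way up. Stands loose.
- jar_a_centre (a point): Bystander: empty glass rinse jar with a steel lid, 68 mm diameter, 105 mm high, standing loose on the black desk mat (2.5 mm thick); point half-way up.
- tin_centre (a point): Bystander: round tin of screws, 56 mm diameter, 15 mm high; point half-way up. Lies loose.
- eyeglass_centre (a point): Bystander: black loupe ring, 54 mm diameter, 15 mm high; point half-way up. Lies loose.
- jar_b_centre (a point): Bystander: second empty glass rinse jar with a steel lid, 68 mm diameter, 105 mm high, standing loose on the bare wood; point half-way up.

How it is judged:
On the way, in this order (a step that is already met when the one before it is completed fails the run):
1. the deep basket stands on the foot, over the thick lower part of the spindle (horizontal distance between deep_basket_centre and rack_foot below 0.004 m and z of deep_basket_centre in the frame of rack_foot between 0.0095 and 0.0145 m and angle between deep_basket_centre's own z axis and vertical below 0.08 rad), for 0.2 s.
2. the shallow basket sits on the deep one (all of step 1 and horizontal distance between shallow_basket_centre and rack_foot below 0.004 m and z of shallow_basket_centre in the frame of rack_foot between 0.028 and 0.033 m and angle between shallow_basket_centre's own z axis and vertical below 0.08 rad), for 0.2 s.
3. the cover lies on the shallow basket, collar up (all of step 2 and horizontal distance between cover_centre and rack_foot below 0.004 m and z of cover_centre in the frame of rack_foot between 0.041 and 0.046 m and angle between cover_centre's own z axis and vertical below 0.08 rad), for 0.2 s.
4. the retainer is home in the groove under the head (all of step 3 and horizontal distance between retainer_slot and rack_foot below 0.004 m and z of retainer_slot in the frame of rack_foot between 0.0495 and 0.0555 m and angle between retainer_slot's own z axis and vertical below 0.08 rad), for 0.2 s.
At the end, for the whole second after the job is handed in: Deep basket, shallow basket and cover sit on the spindle in this order from the foot up, each within 4 mm of the axis, 2.5 mm of its seated height and level (0.08 rad); the retainer lies flat in the groove, slot point within 4 mm of the axis and 3 mm of its height; all at rest (all of step 4 and linear speed of each of deep_basket, shallow_basket, cover, retainer below 0.02 m/s); the robot touches nothing.
It fails at once if a basket is tipped (more than 0.5 rad) (angle between any of deep_basket_centre, shallow_basket_centre's own z axis and vertical above 0.5 rad).
It fails at once if a bystander is moved by more than 30 mm or knocked over (distance of any of bottle_centre, vial_centre, jar_a_centre, tin_centre, eyeglass_centre, jar_b_centre from where it was at the start of the episode above 0.03 m or angle between any of bottle_centre, vial_centre, jar_a_centre, tin_centre, eyeglass_centre, jar_b_centre's own z axis and vertical above 0.5 rad).
It also fails if it takes over 72 s, if anything falls off the work surface, if the arm or the gripper's body presses on something with over 40 N, if the wrist force passes 120 N, or if a joint passes its speed limit or range.

## Working session

There is one attempt and no reset: what is moved stays moved. The work goes in short steps, Python scripts to look and compute and a tool call to move; the robot and the scene stay as the last step left them, time stands still between calls to the robot, and variables do not carry over. Pictures are saved under pics/ and viewed, at most 10 in all, crops included, and the job is handed in when it is done.

Besides the shell and the picture viewer there is one more tool, called as name([rows], argument=value, ...), one row to a line, values as JSON. apply_moves: Moves the arm, as the interface text tells. Its arguments: {"type":"object","properties":{"rows":{"type":"array","items":{"type":"array","items":{"type":"number"}}},"claw":{"type":"number"},"newtons":{"type":"number"}},"required":["rows"]}

```bash
mkdir -p pics
cat > h.py <<'E'
import numpy as np, cv2
from scipy.spatial.transform import Rotation as R
from bench import r
H=dict(rack_foot=.008,spindle_groove=.0605,spindle_top=.0745,deep_basket_centre=.012,shallow_basket_centre=.0065,cover_centre=.0065,retainer_slot=.0025,retainer_grip=.018,bottle_centre=.0345,vial_centre=.027,jar_a_centre=.055,tin_centre=.0075,eyeglass_centre=.0075,jar_b_centre=.0525)
def att(p):
    a=np.array(p['attitude'],float)
    return a if a.shape==(3,3) else (R.from_rotvec(a) if a.size==3 else R.from_quat(a)).as_matrix()
def ray(p,uv):
    q=cv2.undistortPoints(np.array([[uv]],float),np.array(p['intrinsics']),np.array(p['dist'])).ravel()
    return att(p)@np.array([q[0],-q[1],-1.])
def at_z(p,uv,z):
    d=ray(p,uv); e=np.array(p['eye']); return e+d*(z-e[2])/d[2]
def tri(obs):
    A=np.zeros((3,3));b=np.zeros(3)
    for p,uv in obs:
        d=ray(p,uv);d/=np.linalg.norm(d);M=np.eye(3)-np.outer(d,d);A+=M;b+=M@np.array(p['eye'])
    return np.linalg.solve(A,b)
def proj(p,X):
    c=att(p).T@(np.array(X)-p['eye']);c=np.array([[c[0],-c[1],-c[2]]])
    return cv2.projectPoints(c,np.zeros(3),np.zeros(3),np.array(p['intrinsics']),np.array(p['dist']))[0].ravel()
def save(p,n): cv2.imwrite('pics/'+n,cv2.cvtColor(p['pixels'],cv2.COLOR_RGB2BGR))
E
python3 - <<'E'
from h import *
o=r.get_obs();print({k:np.round(o[k],3) for k in o})
ps={n:r.grab_frame(n) for n in('side','top','wrist')}
for n,p in ps.items():
    save(p,n+'0.png');print(n,np.round(p['eye'],3),np.shape(p['attitude']),p['shot'],np.round(p['attitude'],2).tolist())
    for t in H:
        for d in r.landmark_of(p,t)[:2]:
            print(' ',t,np.round(d['point']),round(d['conf'],2),np.round(at_z(p,d['point'],H[t]),3)[:2])
E
```

```text
{'clock': np.float64(0.0), 'joints': array([ 1.106,  0.478,  0.022,  1.556, -0.011,  1.109, -0.083]), 'qvel': array([-0.001, -0.001, -0.   , -0.   , -0.001, -0.   ,  0.001]), 'tau': array([ 0.0000e+00, -5.9646e+01,  1.6080e+00, -2.8120e+01,  1.2000e-02,
        9.0000e-03,  0.0000e+00]), 'tcp_pos': array([ 0.236, -0.632,  0.23 ]), 'orientation': array([-3.09e+00, -5.57e-01,  1.00e-03]), 'contact_force': array([-0.814,  0.373, -0.598]), 'moment': array([ 0.017, -0.014, -0.038]), 'gripper_force': np.float64(0.0), 'grip_width': np.float64(0.085)}
side [0.112 1.069 0.557] (3,) 1 [0.34, -1.55, -2.31]
  rack_foot [322. 351.] 0.65 [0.425 0.354]
  rack_foot [343. 265.] 0.59 [0.515 0.02 ]
  spindle_groove [341. 244.] 0.64 [0.521 0.018]
  spindle_top [342. 238.] 0.93 [0.519 0.014]
  deep_basket_centre [345. 315.] 0.81 [0.427 0.233]
  shallow_basket_centre [378. 248.] 0.82 [ 0.468 -0.106]
  shallow_basket_centre [342. 244.] 0.26 [ 0.563 -0.095]
  cover_centre [382. 220.] 0.59 [ 0.519 -0.301]
  retainer_slot [254. 300.] 0.72 [0.631 0.235]
  retainer_grip [378. 247.] 0.74 [ 0.464 -0.088]
  retain
[... 864 characters left out ...]
_centre [453. 318.] 0.5 [ 0.395 -0.289]
  retainer_slot [212. 201.] 0.78 [0.639 0.255]
  retainer_grip [195. 202.] 0.55 [0.634 0.29 ]
  retainer_grip [215. 297.] 0.27 [0.427 0.237]
  bottle_centre [269. 313.] 0.71 [0.397 0.115]
  vial_centre [270. 314.] 0.73 [0.393 0.115]
  vial_centre [175. 244.] 0.48 [0.54  0.327]
  jar_a_centre [367. 196.] 0.86 [ 0.653 -0.088]
  jar_a_centre [375. 280.] 0.55 [ 0.475 -0.109]
  tin_centre [454. 319.] 0.8 [ 0.394 -0.291]
  tin_centre [214. 204.] 0.52 [0.632 0.248]
  eyeglass_centre [160. 292.] 0.62 [0.434 0.361]
  jar_b_centre [264. 154.] 0.95 [0.739 0.136]
  jar_b_centre [269. 317.] 0.29 [0.389 0.114]
wrist [ 0.3   -0.608  0.373] (3,) 3 [-0.24, 0.17, -1.21]
```

View pics/top0.png

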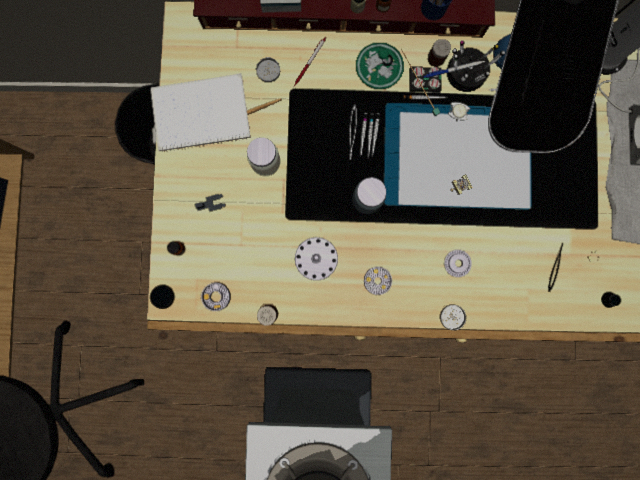

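View pics/side0.png

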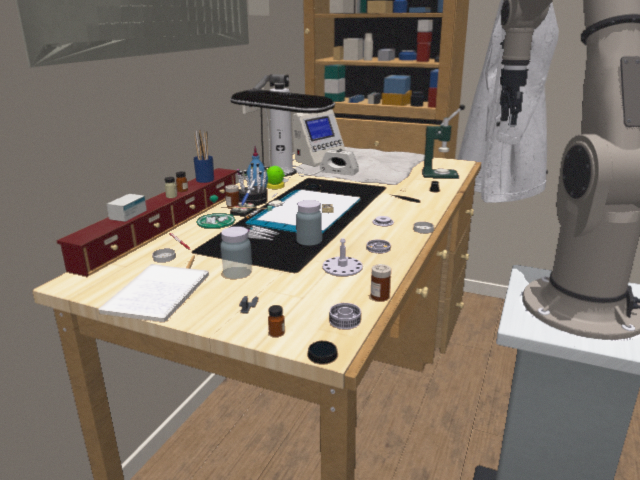

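apply_moves([
  [0.934,-0.677,0,0,0,-0.5556],
  [0.934,-0.677,0,0,0,-0.5556],
  [0.934,-0.677,0,0,0,-0.5556],
  [0.934,-0.677,0,0,0,-0.5556],
  [0.934,-0.677,0,0,0,-0.5556],
], claw=1)

```text
clock: 2.88
tcp_pos: [0.3975, -0.3892, 0.2317]
orientation: [2.559, 1.822, 0.001]
contact_force: [0.0, -0.2, 0.9]
grip_width: 0.0856
gripper_force: 0.0
```

apply_moves([
  [0.953,0.018,0,0,0,-0.218],
  [0.953,0.018,0,0,0,-0.218],
  [0.953,0.018,0,0,0,-0.218],
  [0.953,0.018,0,0,0,-0.218],
  [0.953,0.018,0,0,0,-0.218],
])

```text
clock: 3.5
tcp_pos: [0.4811, -0.1647, 0.2319]
orientation: [2.211, 2.231, 0.003]
contact_force: [-0.5, -1.0, -0.1]
grip_width: 0.0856
gripper_force: 0.0
```

apply_moves([
  [0.752,0.152,0,0,0,0],
  [0.752,0.152,0,0,0,0],
  [0.752,0.152,0,0,0,0],
  [0.752,0.152,0,0,0,0],
  [0.752,0.152,0,0,0,0],
])

```text
clock: 4.12
tcp_pos: [0.5172, 0.0175, 0.2312]
orientation: [2.221, 2.222, -0.001]
contact_force: [-0.1, -0.6, 0.2]
grip_width: 0.0853
gripper_force: 0.0
```

```bash
cat > look.py <<'E'
import sys
from h import *
def look(cam,names,png=None,outline=()):
    p=r.grab_frame(cam); 
    if png: save(p,png)
    for t in names:
        for d in r.landmark_of(p,t)[:2]:
            print(' ',t,np.round(d['point']),round(d['conf'],2),np.round(at_z(p,d['point'],H[t]),4)[:2])
    o=r.get_obs();print('tcp',np.round(o['tcp_pos'],4),'t',o['clock']);return p
if __name__=='__main__': look(sys.argv[1],sys.argv[3:],sys.argv[2])
E
python3 look.py wrist w1.png spindle_top rack_foot spindle_groove
```

```text
spindle_top [321. 218.] 0.79 [0.517  0.0164]
  rack_foot [322. 200.] 0.94 [0.518  0.0165]
  spindle_groove [319. 212.] 0.58 [0.5155 0.0176]
tcp [0.5171 0.0165 0.2312] t 4.325
```

View pics/w1.png

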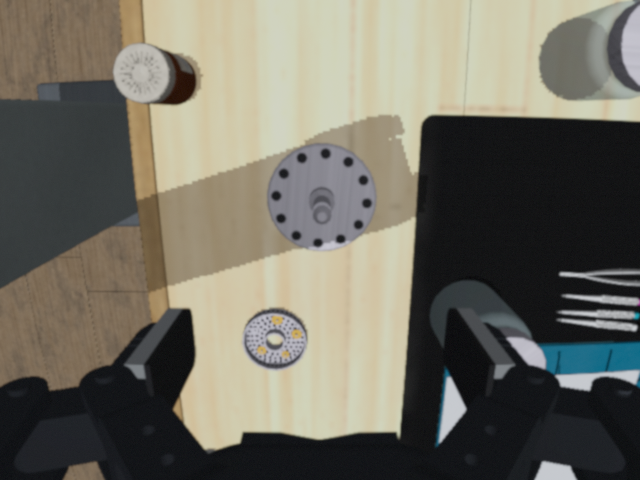

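The wrist view shows the foot at (322,197), spindle tip at (322,217), and shallow basket at (275,339); the spindle is at about (0.517, 0.0165), as the top view gave. Next I go above the deep basket.

apply_moves([
  [0.874,-0.36,0.2,0,0,0],
  [0.874,-0.36,0.2,0,0,0],
  [0.874,-0.36,0.2,0,0,0],
  [0.874,-0.36,0.2,0,0,0],
  [0.874,-0.36,0.2,0,0,0],
])

```text
clock: 4.95
tcp_pos: [0.4249, 0.2401, 0.181]
orientation: [-2.212, -2.228, 0.0]
contact_force: [-0.4, -0.7, 0.3]
grip_width: 0.0855
gripper_force: 0.0
```

```bash
cat > fit.py <<'E'
from look import *
# centre from the outline: ellipse fit of the mask's hull, against projected circles (rings: list of (radius,z))
from scipy.optimize import least_squares
def circ(p,thing,rings,x0):
    m=r.outline_of(p,thing)
    if not m: print('none');return
    m=m[0]; mask=m['pixels'].astype(np.uint8)
    c=max(cv2.findContours(mask,cv2.RETR_EXTERNAL,cv2.CHAIN_APPROX_NONE)[0],key=cv2.contourArea)
    A=cv2.moments(cv2.convexHull(c)); a=np.linspace(0,2*np.pi,60)
    def f(x):
        pts=np.array([proj(p,[x[0]+R_*np.cos(t),x[1]+R_*np.sin(t),z]) for R_,z in rings for t in a],np.float32)
        M=cv2.moments(cv2.convexHull(pts)); return [M['m10']/M['m00']-A['m10']/A['m00'],M['m01']/M['m00']-A['m01']/A['m00'],0*M['m00']],M['m00']
    s=least_squares(lambda x:f(x)[0],x0,diff_step=1e-3)
    print(thing,'outline',round(m['conf'],2),m['rect'],'xy',np.round(s.x,4),'area ratio',round(A['m00']/f(s.x)[1],3)); return s.x
E
python3 - <<'E'
from fit import *
p=look('wrist',['deep_basket_centre'])
circ(p,'deep_basket_centre',[(.031,0),(.031,.024)],[.427,.235])
E
```

```text
deep_basket_centre [321. 221.] 0.79 [0.4251 0.2342]
tcp [0.4273 0.2361 0.1812] t 5.05
deep_basket_centre outline 0.56 [280.4, 177.4, 89.8, 85.8] xy [0.4275 0.2358] area ratio 0.973
```

apply_moves([
  [0,0,0.2,0,0,0],
  [0,0,0.4,0,0,0],
  [0,0,0.55,0,0,0],
  [0,0,0.66,0,0,0],
  [0,0,0.708,0,0,0],
])

```text
clock: 5.72
tcp_pos: [0.4276, 0.2347, 0.0031]
orientation: [2.224, 2.219, -0.003]
contact_force: [0.2, -0.2, 1.1]
grip_width: 0.0852
gripper_force: 0.0
```

apply_moves([
  [0,0,0,0,0,0],
  [0,0,0,0,0,0],
  [0,0,0,0,0,0],
  [0,0,0,0,0,0],
  [0,0,0,0,0,0],
], claw=0.4, newtons=30)

```text
clock: 6.35
tcp_pos: [0.4279, 0.2372, 0.0054]
orientation: [2.22, 2.221, 0.003]
contact_force: [-1.0, -2.0, 6.7]
grip_width: 0.0613
gripper_force: 33.3
```

apply_moves([
  [0,0,-0.04,0,0,0],
  [0,0,-0.12,0,0,0],
  [0,0,-0.24,0,0,0],
  [0,0,-0.36,0,0,0],
  [0,0,-0.42,0,0,0],
])

```text
clock: 6.98
tcp_pos: [0.4275, 0.2375, 0.1111]
orientation: [2.22, 2.222, 0.004]
contact_force: [-0.3, -0.4, -1.4]
grip_width: 0.0611
gripper_force: 33.1
```

apply_moves([
  [-0.1,0.04,0,0,0,0],
  [-0.3,0.123,0,0,0,0],
  [-0.53,0.217,0,0,0,0],
  [-0.73,0.3,0,0,0,0],
  [-0.876,0.36,0,0,0,0],
])

```text
clock: 7.6
tcp_pos: [0.5175, 0.0153, 0.1091]
orientation: [2.223, 2.22, -0.001]
contact_force: [-0.0, 0.6, -0.6]
grip_width: 0.0613
gripper_force: 33.1
```

apply_moves([
  [0,0,0,0,0,0],
  [0,0,0,0,0,0],
])

```text
clock: 7.85
tcp_pos: [0.5167, 0.0189, 0.1091]
orientation: [-2.219, -2.223, 0.0]
contact_force: [0.3, 0.9, -0.2]
grip_width: 0.0612
gripper_force: 33.1
```

Run:
```python
from fit import *
H['deep_basket_centre']=.012+.106
p=look('wrist',['deep_basket_centre','spindle_top'],'w2.png')
circ(p,'deep_basket_centre',[(.031,.105),(.031,.129)],[.517,.0165])
for n in ('wrist',):
    X=[r.get_obs()['tcp_pos'] for _ in range(1)];print(X, r.get_obs()['contact_force'])
print(proj(p,[.517,.0165,.129]),proj(p,[.517,.0165,.0745]))
```

```text
tcp [0.5167 0.0198 0.1093] t 8.0
deep_basket_centre outline 0.65 [225.3, 235.2, 191.2, 184.9] xy [0.5154 0.0187] area ratio 0.943
[array([0.51681678, 0.01959176, 0.1093506 ])] [ 0.16323005 -0.54389767 -1.16862425]
[324.11317194 348.52960317] [322.81396603 284.7600736 ]
```

View pics/w2.png

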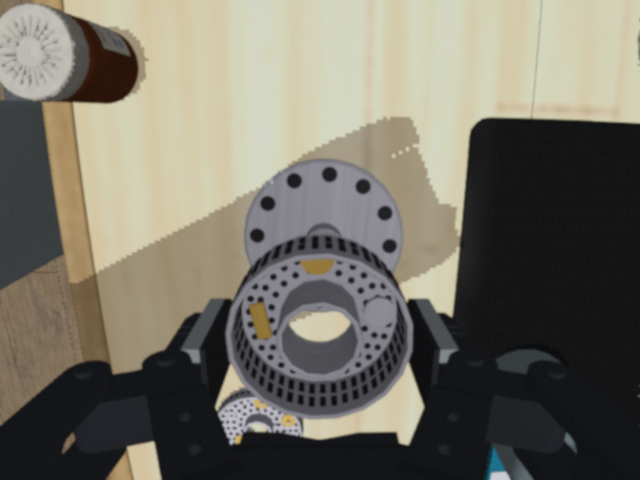

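apply_moves([
  [0,0,0,0,0,0],
  [0,0,0,0,0,0],
  [0,0,0,0,0,0],
])

```text
clock: 8.43
tcp_pos: [0.5172, 0.0183, 0.1093]
orientation: [2.22, 2.223, 0.0]
contact_force: [-0.1, -0.3, -0.6]
grip_width: 0.0613
gripper_force: 33.1
```

Run:
```python
from fit import *
p=look('wrist',[])
c=lambda x,y,R_,z:np.array([proj(p,[x+R_*np.cos(t),y+R_*np.sin(t),z]) for t in np.linspace(0,2*np.pi,90)])
for nm,a in (('foot',c(.517,.0165,.048,.008)),('rimTCP',c(.517,.0195,.031,.129))):
    print(nm,a.min(0).round(1),a.max(0).round(1))
im=p['pixels'].copy()
for a,col in ((c(.517,.0165,.048,.008),(255,0,0)),(c(.517,.0165,.031,.129),(0,255,0)),(c(.517,.0165,.0125,.129),(0,0,255))):
    cv2.polylines(im,[a.astype(np.int32)],True,col,1)
cv2.imwrite('pics/w3.png',cv2.resize(im[130:450,180:460],None,fx=1.8,fy=1.8)[:,:,::-1])
```

```text
tcp [0.5172 0.0183 0.1093] t 8.475
foot [240.1 159.3] [401.7 314.6]
rimTCP [226.1 245.9] [418.9 417.6]
```

View pics/w3.png

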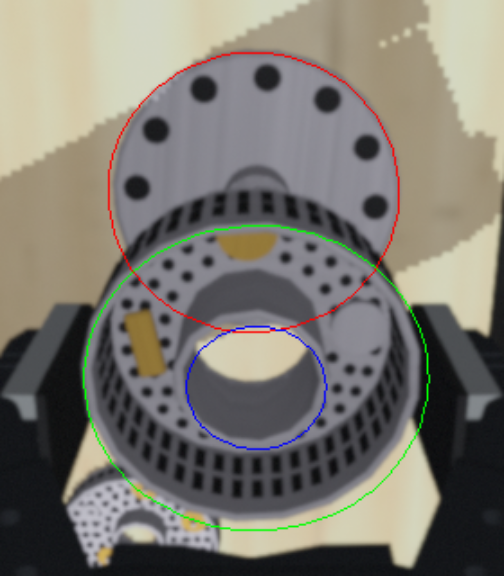

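The overlay agrees with the foot to about 1 mm: foot centre near (0.518, 0.0165). The held basket sits about 1.5 mm to the −x side, so I'll shift +x by about 1.5 mm and descend.

apply_moves([
  [0,0.006,0.03,0,0,0],
  [0,0.006,0.1,0,0,0],
  [0,0.006,0.18,0,0,0],
  [0,0.006,0.25,0,0,0],
  [0,0.006,0.28,0,0,0],
])

```text
clock: 9.1
tcp_pos: [0.5177, 0.0181, 0.0376]
orientation: [-2.219, -2.222, 0.003]
contact_force: [0.2, 0.2, -1.1]
grip_width: 0.0613
gripper_force: 33.1
```

apply_moves([
  [0,0,0.015,0,0,0],
  [0,0,0.03,0,0,0],
  [0,0,0.045,0,0,0],
  [0,0,0.055,0,0,0],
  [0,0,0.06,0,0,0],
])

```text
clock: 9.72
tcp_pos: [0.5188, 0.0182, 0.0243]
orientation: [2.22, 2.223, 0.0]
contact_force: [0.6, -0.5, -1.5]
grip_width: 0.0612
gripper_force: 33.1
```

apply_moves([
  [0,0,0.015,0,0,0],
  [0,0,0.03,0,0,0],
  [0,0,0.042,0,0,0],
  [0,0,0.048,0,0,0],
  [0,0,0.048,0,0,0],
])

```text
clock: 10.35
tcp_pos: [0.5187, 0.0181, 0.0133]
orientation: [2.22, 2.222, -0.001]
contact_force: [-5.4, -1.0, 13.8]
grip_width: 0.0612
gripper_force: 34.3
```

apply_moves([
  [0,0,0,0,0,0],
  [0,0,0,0,0,0],
  [0,0,0,0,0,0],
  [0,0,0,0,0,0],
], claw=1)

```text
clock: 10.85
tcp_pos: [0.5187, 0.0182, 0.0122]
orientation: [-2.22, -2.223, 0.0]
contact_force: [-0.4, -0.3, 0.2]
grip_width: 0.0853
gripper_force: 0.0
```

apply_moves([
  [0,0,-0.06,0,0,0],
  [0,0,-0.2,0,0,0],
  [0,0,-0.44,0,0,0],
  [0,0,-0.62,0,0,0],
])

```text
clock: 11.35
tcp_pos: [0.5191, 0.0185, 0.1705]
orientation: [2.219, 2.222, 0.003]
contact_force: [1.0, 0.1, -0.2]
grip_width: 0.085
gripper_force: 0.0
```

apply_moves([
  [-0.2,-0.064,0,0,0,0],
  [-0.42,-0.134,0,0,0,0],
  [-0.504,-0.16,0,0,0,0],
  [-0.504,-0.16,0,0,0,0],
  [-0.504,-0.16,0,0,0,0],
])

```text
clock: 11.98
tcp_pos: [0.4794, -0.1065, 0.1679]
orientation: [2.218, 2.224, 0.002]
contact_force: [0.0, 0.3, -0.2]
grip_width: 0.0853
gripper_force: 0.0
```

Run:
```python
from fit import *
p=look('wrist',['shallow_basket_centre','rack_foot','deep_basket_centre'],'w4.png')
circ(p,'shallow_basket_centre',[(.031,0),(.031,.013)],[.477,-.109])
```

```text
shallow_basket_centre [313. 234.] 0.64 [ 0.4741 -0.1206]
  rack_foot [377.  33.] 0.75 [0.5164 0.0175]
  deep_basket_centre [379.  30.] 0.74 [0.5169 0.0184]
tcp [ 0.4793 -0.1065  0.1674] t 12.175
shallow_basket_centre outline 0.87 [271.2, 190.4, 83.3, 84.9] xy [ 0.4731 -0.1192] area ratio 0.964
```

View pics/w4.png

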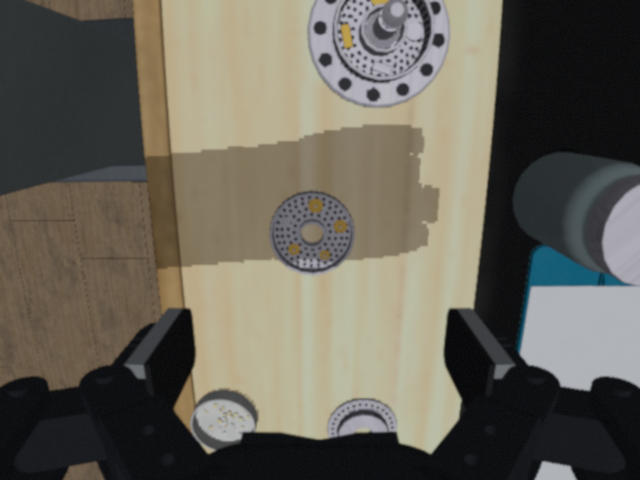

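The deep basket is seated on the foot at (380,35), and the shallow basket is at (312,232), which gives about (0.4735, −0.120).

apply_moves([
  [-0.053,-0.022,0.1,0,0,0],
  [-0.053,-0.022,0.25,0,0,0],
  [-0.053,-0.022,0.35,0,0,0],
  [-0.053,-0.022,0.35,0,0,0],
])

```text
clock: 12.72
tcp_pos: [0.4721, -0.1203, 0.0783]
orientation: [-2.216, -2.221, 0.003]
contact_force: [0.4, -0.2, 1.2]
grip_width: 0.0852
gripper_force: 0.0
```

Run:
```python
from fit import *
p=look('wrist',['shallow_basket_centre'])
circ(p,'shallow_basket_centre',[(.031,0),(.031,.013)],[.477,-.119])
```

```text
shallow_basket_centre [320. 253.] 0.56 [ 0.4712 -0.1198]
tcp [ 0.474  -0.1206  0.0804] t 12.825
shallow_basket_centre outline 0.65 [263.7, 194.4, 120.1, 117.1] xy [ 0.473  -0.1193] area ratio 0.969
```

apply_moves([
  [0.004,0,0.12,0,0,0],
  [0.004,0,0.23,0,0,0],
  [0.004,0,0.3,0,0,0],
  [0.004,0,0.322,0,0,0],
  [0.004,0,0.322,0,0,0],
])

```text
clock: 13.5
tcp_pos: [0.4739, -0.1201, -0.0003]
orientation: [2.22, 2.222, 0.0]
contact_force: [-0.2, -0.3, 0.2]
grip_width: 0.0857
gripper_force: 0.0
```

apply_moves([
  [0,0,0,0,0,0],
  [0,0,0,0,0,0],
  [0,0,0,0,0,0],
  [0,0,0,0,0,0],
  [0,0,0,0,0,0],
], claw=0.4)

```text
clock: 14.12
tcp_pos: [0.4741, -0.1202, 0.0003]
orientation: [2.219, 2.222, 0.001]
contact_force: [-1.3, -0.5, 5.4]
grip_width: 0.0592
gripper_force: 31.5
```

apply_moves([
  [0,0,-0.04,0,0,0],
  [0,0,-0.12,0,0,0],
  [0,0,-0.24,0,0,0],
  [0,0,-0.36,0,0,0],
  [0,0,-0.42,0,0,0],
])

```text
clock: 14.75
tcp_pos: [0.4741, -0.1203, 0.1063]
orientation: [2.219, 2.221, 0.002]
contact_force: [0.9, -1.1, -1.1]
grip_width: 0.0594
gripper_force: 33.3
```

Run:
```python
from fit import *
p=look('wrist',['rack_foot'])
circ(p,'shallow_basket_centre',[(.031,.106),(.031,.119)],[.474,-.12])
c=lambda x,y,R_,z:np.array([proj(p,[x+R_*np.cos(t),y+R_*np.sin(t),z]) for t in np.linspace(0,2*np.pi,90)])
im=p['pixels'].copy()
for a,col in ((c(.474,-.120,.031,.119),(0,255,0)),(c(.474,-.120,.0085,.119),(0,0,255)),(c(.474,-.120,.031,.106),(255,0,0)),(c(.5185,.0175,.048,.008),(255,0,0))):
    cv2.polylines(im,[a.astype(np.int32)],True,col,1)
cv2.imwrite('pics/w5.png',im[:,:,::-1])
```

```text
tcp [ 0.4743 -0.1204  0.1059] t 14.85
shallow_basket_centre outline 0.81 [231.2, 230.9, 178.8, 174.3] xy [ 0.4727 -0.1194] area ratio 0.96
```

View pics/w5.png

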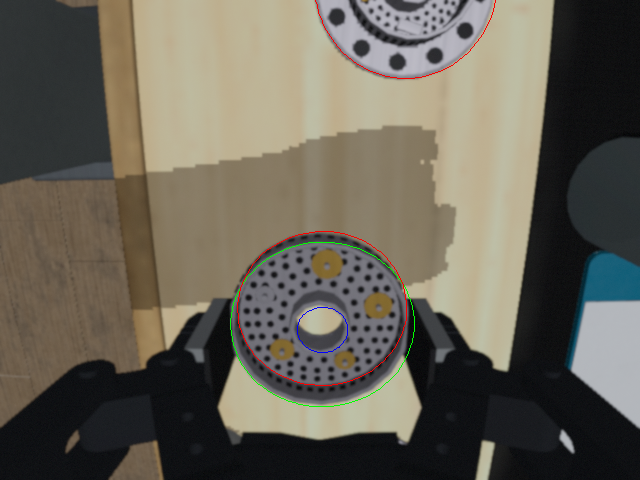

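apply_moves([
  [0.06,0.02,0,0,0,0],
  [0.2,0.065,0,0,0,0],
  [0.38,0.122,0,0,0,0],
  [0.5,0.16,0,0,0,0],
  [0.548,0.176,0,0,0,0],
])

```text
clock: 15.52
tcp_pos: [0.517, 0.0203, 0.1035]
orientation: [-2.214, -2.226, -0.0]
contact_force: [-1.0, -1.3, -1.1]
grip_width: 0.0596
gripper_force: 33.3
```

apply_moves([
  [0,0,0,0,0,0],
  [0,0,0.02,0,0,0],
  [0,0,0.05,0,0,0],
  [0,0,0.08,0,0,0],
  [0,0,0.1,0,0,0],
])

```text
clock: 16.15
tcp_pos: [0.5168, 0.0164, 0.0786]
orientation: [-2.221, -2.222, 0.001]
contact_force: [-0.2, -0.7, -1.2]
grip_width: 0.0597
gripper_force: 33.3
```

Run:
```python
from fit import *
o=r.get_obs();print(o['tcp_pos'],o['contact_force'])
p=look('wrist',[])
zb=o['tcp_pos'][2]
circ(p,'shallow_basket_centre',[(.031,zb),(.031,zb+.013)],[.518,.017])
c=lambda x,y,R_,z:np.array([proj(p,[x+R_*np.cos(t),y+R_*np.sin(t),z]) for t in np.linspace(0,2*np.pi,90)])
im=p['pixels'].copy()
for a,col in ((c(.518,.017,.007,.068),(0,255,0)),(c(.518,.017,.0085,zb+.013),(0,0,255)),(c(.518,.017,.031,zb+.013),(0,255,0)),(c(.518,.017,.048,.008),(255,0,0))):
    cv2.polylines(im,[a.astype(np.int32)],True,col,1)
cv2.imwrite('pics/w6.png',cv2.resize(im[130:430,180:460],None,fx=2,fy=2)[:,:,::-1])
```

```text
[0.51684409 0.01644659 0.07855518] [-0.19136273 -0.6722566  -1.21523494]
tcp [0.5166 0.0166 0.0782] t 16.2
shallow_basket_centre outline 0.58 [230.4, 234.3, 177.3, 172.2] xy [0.5155 0.0174] area ratio 0.959
```

View pics/w6.png

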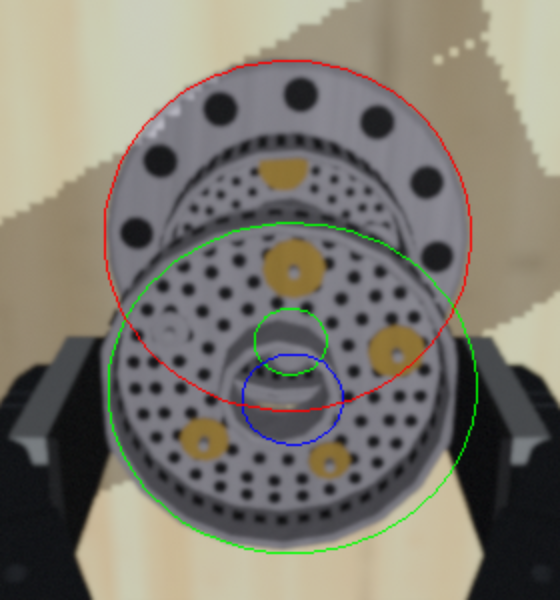

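apply_moves([
  [0,0.0064,0,0,0,0],
  [0,0.0064,0.02,0,0,0],
  [0,0.0064,0.04,0,0,0],
  [0,0.0064,0.06,0,0,0],
  [0,0.0064,0.08,0,0,0],
])

```text
clock: 16.88
tcp_pos: [0.5187, 0.0169, 0.0589]
orientation: [-2.22, -2.223, 0.0]
contact_force: [0.5, -0.9, -0.4]
grip_width: 0.0595
gripper_force: 33.3
```

apply_moves([
  [0,0,0.02,0,0,0],
  [0,0,0.04,0,0,0],
  [0,0,0.06,0,0,0],
  [0,0,0.08,0,0,0],
  [0,0,0.092,0,0,0],
])

```text
clock: 17.5
tcp_pos: [0.5187, 0.0169, 0.0359]
orientation: [-2.22, -2.223, 0.0]
contact_force: [0.3, 1.0, -0.7]
grip_width: 0.0594
gripper_force: 33.3
```

apply_moves([
  [0,0,0.004,0,0,0],
  [0,0,0.008,0,0,0],
  [0,0,0.012,0,0,0],
  [0,0,0.012,0,0,0],
])

```text
clock: 18.0
tcp_pos: [0.5189, 0.0169, 0.0333]
orientation: [2.22, 2.223, 0.0]
contact_force: [0.6, -0.7, -1.0]
grip_width: 0.0594
gripper_force: 33.3
```

apply_moves([
  [0,0,0.003,0,0,0],
  [0,0,0.006,0,0,0],
  [0,0,0.008,0,0,0],
])

```text
clock: 18.38
tcp_pos: [0.519, 0.0169, 0.0322]
orientation: [2.22, 2.222, -0.001]
contact_force: [-4.8, -0.7, 14.4]
grip_width: 0.0592
gripper_force: 34.9
```

apply_moves([
  [0,0,0,0,0,0],
  [0,0,0,0,0,0],
  [0,0,0,0,0,0],
  [0,0,0,0,0,0],
], claw=1)

```text
clock: 18.88
tcp_pos: [0.5188, 0.0169, 0.0312]
orientation: [-2.22, -2.223, 0.0]
contact_force: [-0.2, 0.3, -0.2]
grip_width: 0.0855
gripper_force: 0.0
```

apply_moves([
  [0,0,-0.06,0,0,0],
  [0,0,-0.2,0,0,0],
  [0,0,-0.4,0,0,0],
  [-0.1,0,-0.52,0,0,0],
])

```text
clock: 19.38
tcp_pos: [0.5199, -0.0059, 0.1649]
orientation: [2.214, 2.226, 0.006]
contact_force: [1.1, 0.2, -0.6]
grip_width: 0.0856
gripper_force: 0.0
```

apply_moves([
  [-0.24,0,0,0,0,0],
  [-0.48,0,0,0,0,0],
  [-0.72,0,0,0,0,0],
  [-0.92,0,0,0,0,0],
  [-0.96,0,0,0,0,0],
])

```text
clock: 20.0
tcp_pos: [0.5182, -0.2527, 0.162]
orientation: [2.226, 2.215, -0.001]
contact_force: [-0.8, 0.3, -0.7]
grip_width: 0.0852
gripper_force: 0.0
```

apply_moves([
  [-0.16,0,0,0,0,0],
  [-0.16,0,0,0,0,0],
  [-0.16,0,0,0,0,0],
])

```text
clock: 20.38
tcp_pos: [0.5195, -0.2866, 0.1618]
orientation: [-2.219, -2.224, -0.002]
contact_force: [-0.2, 1.0, -0.3]
grip_width: 0.0851
gripper_force: 0.0
```

Run:
```python
from fit import *
p=look('wrist',['cover_centre'])
circ(p,'cover_centre',[(.031,0),(.031,.004),(.022,.013)],[.518,-.295])
```

```text
cover_centre [317. 231.] 0.92 [ 0.5168 -0.2968]
tcp [ 0.5196 -0.2862  0.1617] t 20.475
cover_centre outline 0.62 [273.3, 190.2, 84.3, 82.1] xy [ 0.5164 -0.2975] area ratio 0.95
```

apply_moves([
  [-0.043,-0.011,0.15,0,0,0],
  [-0.043,-0.011,0.35,0,0,0],
  [-0.043,-0.011,0.52,0,0,0],
  [-0.043,-0.011,0.61,0,0,0],
  [-0.043,-0.011,0.63,0,0,0],
])

```text
clock: 21.15
tcp_pos: [0.5158, -0.2973, 0.0024]
orientation: [-2.216, -2.222, 0.001]
contact_force: [0.2, -0.6, 0.7]
grip_width: 0.0853
gripper_force: 0.0
```

apply_moves([
  [0,0,0,0,0,0],
  [0,0,0,0,0,0],
  [0,0,0,0,0,0],
  [0,0,0,0,0,0],
  [0,0,0,0,0,0],
], claw=0.2)

```text
clock: 21.78
tcp_pos: [0.5174, -0.2992, 0.0055]
orientation: [2.219, 2.221, 0.001]
contact_force: [-0.5, 0.9, 6.5]
grip_width: 0.0416
gripper_force: 29.6
```

apply_moves([
  [0,0,0,0,0,0],
  [0,0,-0.04,0,0,0],
  [0,0,-0.14,0,0,0],
  [0,0,-0.28,0,0,0],
  [0,0,-0.38,0,0,0],
])

```text
clock: 22.4
tcp_pos: [0.5169, -0.2991, 0.1012]
orientation: [2.219, 2.221, 0.001]
contact_force: [0.1, -0.2, -1.3]
grip_width: 0.0418
gripper_force: 30.6
```

Run:
```python
from fit import *
zb=r.get_obs()['tcp_pos'][2]-.004
H['cover_centre']=zb+.0065
p=look('wrist',['cover_centre'],'w7.png')
circ(p,'cover_centre',[(.031,zb),(.031,zb+.004),(.022,zb+.013)],[.518,-.295])
```

```text
cover_centre [319. 312.] 0.83 [ 0.5156 -0.297 ]
tcp [ 0.5185 -0.2998  0.1026] t 22.5
cover_centre outline 0.61 [240.0, 226.9, 160.5, 151.8] xy [ 0.5155 -0.2965] area ratio 0.896
```

View pics/w7.png

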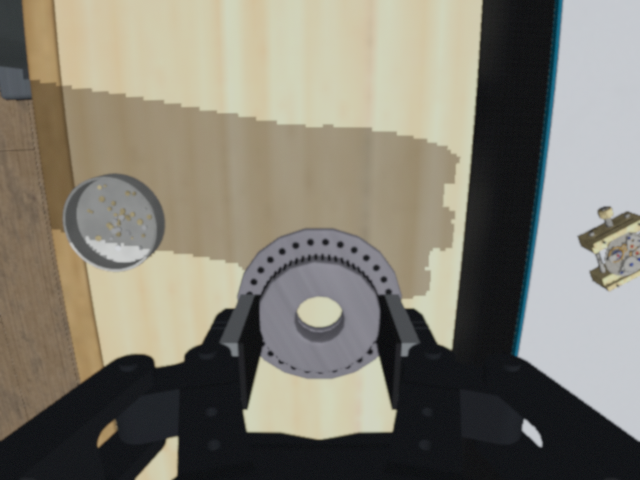

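The cover is held level with its collar up, centred at about (320,313). Next I carry it to the spindle.

apply_moves([
  [0.06,0,0,0,0,0],
  [0.2,0,0,0,0,0],
  [0.4,0,0,0,0,0],
  [0.6,0,0,0,0,0],
  [0.8,0,0,0,0,0],
])

```text
clock: 23.18
tcp_pos: [0.5148, -0.096, 0.0977]
orientation: [-2.218, -2.222, 0.001]
contact_force: [0.4, -0.4, -1.3]
grip_width: 0.0419
gripper_force: 30.6
```

apply_moves([
  [0.17,0.004,0,0,0,0],
  [0.32,0.004,0,0,0,0],
  [0.42,0.004,0,0,0,0],
  [0.458,0.004,0,0,0,0],
  [0.458,0.004,0,0,0,0],
])

```text
clock: 23.8
tcp_pos: [0.5164, 0.0161, 0.0982]
orientation: [-2.218, -2.224, 0.002]
contact_force: [0.3, -0.1, 0.4]
grip_width: 0.0418
gripper_force: 30.6
```

apply_moves([
  [0,0,0.03,0,0,0],
  [0,0,0.06,0,0,0],
  [0,0,0.06,0,0,0],
])

```text
clock: 24.18
tcp_pos: [0.5164, 0.0149, 0.0828]
orientation: [-2.221, -2.221, 0.002]
contact_force: [-0.0, -0.0, -0.8]
grip_width: 0.0418
gripper_force: 30.6
```

Run:
```python
from fit import *
o=r.get_obs();zb=o['tcp_pos'][2]-.0045
H['cover_centre']=zb+.0065
p=look('wrist',['cover_centre','rack_foot'])
circ(p,'cover_centre',[(.031,zb),(.031,zb+.004),(.022,zb+.013)],[.518,.017])
c=lambda x,y,R_,z:np.array([proj(p,[x+R_*np.cos(t),y+R_*np.sin(t),z]) for t in np.linspace(0,2*np.pi,90)])
im=p['pixels'].copy()
for a,col in ((c(.518,.017,.022,zb+.013),(0,255,0)),(c(.518,.017,.0085,zb+.013),(0,0,255)),(c(.518,.017,.031,zb+.004),(0,255,0)),(c(.518,.017,.048,.008),(255,0,0))):
    cv2.polylines(im,[a.astype(np.int32)],True,col,1)
cv2.imwrite('pics/w8.png',cv2.resize(im[130:430,180:460],None,fx=2,fy=2)[:,:,::-1])
```

```text
cover_centre [320. 311.] 0.97 [0.5153 0.0171]
tcp [0.5172 0.0154 0.0838] t 24.325
cover_centre outline 0.85 [238.5, 226.7, 164.1, 152.3] xy [0.5149 0.0171] area ratio 0.906
```

View pics/w8.png

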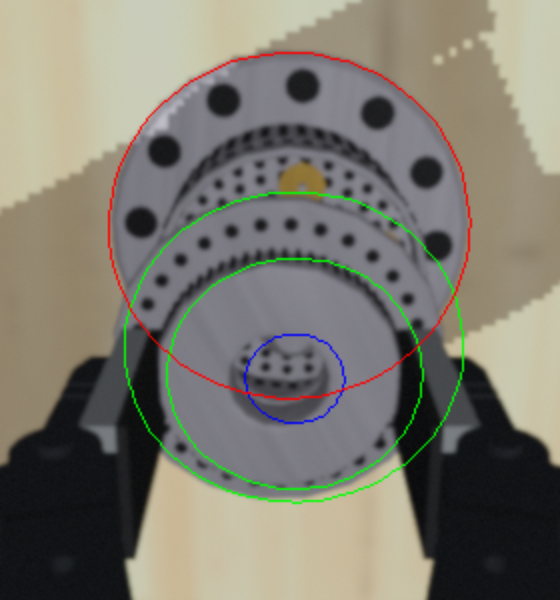

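apply_moves([
  [0.002,0.01,0,0,0,0],
  [0.002,0.01,0.02,0,0,0],
  [0.002,0.01,0.04,0,0,0],
  [0.002,0.01,0.06,0,0,0],
  [0.002,0.01,0.08,0,0,0],
])

```text
clock: 25.0
tcp_pos: [0.5194, 0.0162, 0.0633]
orientation: [-2.22, -2.223, 0.0]
contact_force: [-0.5, -0.5, -0.3]
grip_width: 0.0415
gripper_force: 30.6
```

apply_moves([
  [0,0,0.016,0,0,0],
  [0,0,0.032,0,0,0],
  [0,0,0.04,0,0,0],
])

```text
clock: 25.38
tcp_pos: [0.5195, 0.0162, 0.0535]
orientation: [-2.22, -2.223, 0.0]
contact_force: [-0.7, -0.3, -0.3]
grip_width: 0.042
gripper_force: 30.6
```

apply_moves([
  [0,0,0.004,0,0,0],
  [0,0,0.008,0,0,0],
  [0,0,0.012,0,0,0],
  [0,0,0.012,0,0,0],
])

```text
clock: 25.88
tcp_pos: [0.5196, 0.0162, 0.0508]
orientation: [-2.22, -2.223, 0.0]
contact_force: [0.2, -0.4, -0.8]
grip_width: 0.0417
gripper_force: 30.6
```

apply_moves([
  [0,0,0.004,0,0,0],
  [0,0,0.008,0,0,0],
  [0,0,0.01,0,0,0],
])

```text
clock: 26.25
tcp_pos: [0.5199, 0.0162, 0.0501]
orientation: [2.219, 2.222, -0.001]
contact_force: [-7.1, -1.1, 24.2]
grip_width: 0.0416
gripper_force: 32.9
```

apply_moves([
  [0,0,0,0,0,0],
  [0,0,0,0,0,0],
  [0,0,0,0,0,0],
  [0,0,0,0,0,0],
], claw=1)

```text
clock: 26.75
tcp_pos: [0.5196, 0.0162, 0.0482]
orientation: [-2.22, -2.223, 0.0]
contact_force: [-0.6, -0.8, 0.6]
grip_width: 0.0855
gripper_force: 0.0
```

apply_moves([
  [0,0,-0.06,0,0,0],
  [0,0,-0.2,0,0,0],
  [0,0,-0.4,0,0,0],
  [0,0,-0.52,0,0,0],
])

```text
clock: 27.25
tcp_pos: [0.5204, 0.0166, 0.1816]
orientation: [2.218, 2.222, 0.004]
contact_force: [-0.7, -0.4, 0.8]
grip_width: 0.0856
gripper_force: 0.0
```

apply_moves([
  [0.2,0.1,0,0,0,0],
  [0.42,0.2,0,0,0,0],
  [0.64,0.3,0,0,0,0],
  [0.84,0.4,0,0,0,0],
  [0.98,0.46,0,0,0,0],
], claw=0.5)

```text
clock: 27.88
tcp_pos: [0.6347, 0.2644, 0.1794]
orientation: [-2.218, -2.224, -0.002]
contact_force: [0.6, -0.6, -0.2]
grip_width: 0.0431
gripper_force: 0.0
```

apply_moves([
  [0,0,0,0,0,0],
  [0,0,0,0,0,0],
  [0,0,0,0,0,0],
])

```text
clock: 28.25
tcp_pos: [0.6344, 0.2594, 0.1787]
orientation: [2.222, 2.22, -0.001]
contact_force: [1.6, -0.5, 0.3]
grip_width: 0.0427
gripper_force: 0.0
```

Run:
```python
from fit import *
p=look('wrist',['retainer_slot','retainer_grip'],'w9.png')
m=r.outline_of(p,'retainer_slot')
for d in m[:1]:
    ys,xs=np.nonzero(d['pixels']);P=np.array([at_z(p,(x,y),.005)[:2] for x,y in zip(xs[::7],ys[::7])]);print(d['conf'],d['rect'],P.mean(0),np.linalg.eigh(np.cov(P.T)))
```

```text
retainer_slot [325. 224.] 0.9 [0.6378 0.2486]
  retainer_grip [310. 190.] 0.97 [0.6266 0.2779]
tcp [0.6345 0.26   0.1786] t 28.4
0.6 [296.1, 172.9, 55.0, 80.3] [0.63461885 0.25809189] EighResult(eigenvalues=array([8.48622159e-05, 2.62564628e-04]), eigenvectors=array([[-0.95323442, -0.30223193],
       [-0.30223193,  0.95323442]]))
```

View pics/w9.png

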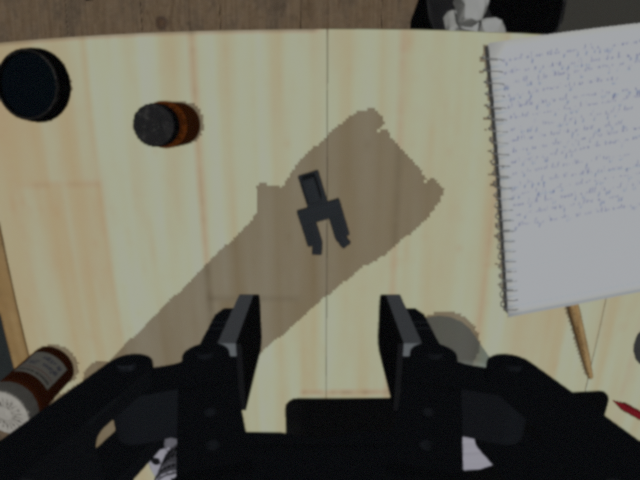

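The retainer is at (320,212), with the thumb piece upper left and prongs down; its +x points at about 108.5°, so I turn the tool −18.5° about its z and look closer.

apply_moves([
  [0.072,-0.031,0.1,0,0,-0.1],
  [0.072,-0.031,0.2,0,0,-0.206],
  [0.072,-0.031,0.32,0,0,-0.206],
  [0.072,-0.031,0.32,0,0,-0.206],
  [0.072,-0.031,0.32,0,0,-0.206],
])

```text
clock: 29.08
tcp_pos: [0.6271, 0.2796, 0.0995]
orientation: [1.833, 2.55, 0.002]
contact_force: [0.9, 0.4, 1.1]
grip_width: 0.0424
gripper_force: 0.0
```

Run:
```python
from fit import *
p=look('wrist',['retainer_slot','retainer_grip'])
m=r.outline_of(p,'retainer_slot')
for d in m[:1]:
    ys,xs=np.nonzero(d['pixels']);P=np.array([at_z(p,(x,y),.005)[:2] for x,y in zip(xs[::7],ys[::7])]);v=np.linalg.eigh(np.cov(P.T))[1][:,1];print(d['conf'],d['rect'],P.mean(0),np.degrees(np.arctan2(v[1],v[0])))
o=r.get_obs();M=R.from_rotvec(o['orientation']).as_matrix();print(np.degrees(np.arctan2(M[1,0],M[0,0])))
# model silhouette overlay
from scipy.optimize import minimize
mask=m[0]['pixels'].astype(np.uint8)
def sil(x):
    im=np.zeros((480,640),np.uint8);c,s=np.cos(x[2]),np.sin(x[2])
    W=lambda q:np.array([proj(p,[x[0]+c*a-s*b,x[1]+s*a+c*b,z]) for a,b,z in q])
    for z in(0,.005):
        for poly in([(-.022,.0065),(-.013,.005),(.004,.005),(.004,-.005),(-.013,-.005),(-.022,-.0065),(-.022,-.017),(.017,-.017),(.017,-.008),(.042,-.008),(.042,.008),(.017,.008),(.017,.017),(-.022,.017)],):
            cv2.fillPoly(im,[W([(a,b,z) for a,b in poly]).round().astype(np.int32)],1)
    h=cv2.convexHull(W([(a,b,z) for a in(.023,.041) for b in(-.005,.005) for z in(.005,.028)]).astype(np.float32)).round().astype(np.int32)
    cv2.fillPoly(im,[h],1);return im
f=lambda x:-(sil(x)&mask).sum()/max(1,(sil(x)|mask).sum())
b=minimize(f,[.6378,.2486,np.radians(108.5)],method='Nelder-Mead',options=dict(initial_simplex=[[.6378,.2486,1.89],[.643,.2486,1.89],[.6378,.254,1.89],[.6378,.2486,1.98]],maxiter=80))
print('fit',b.x[:2],np.degrees(b.x[2]),b.fun,'grip',b.x[:2]+.032*np.array([np.cos(b.x[2]),np.sin(b.x[2])]))
im=p['pixels'].copy();cs=cv2.findContours(sil(b.x),cv2.RETR_EXTERNAL,cv2.CHAIN_APPROX_NONE)[0];cv2.drawContours(im,cs,-1,(255,0,0),1)
cv2.imwrite('pics/w10.png',cv2.resize(im[120:420,180:460],None,fx=2,fy=2)[:,:,::-1])
```

```text
retainer_slot [320. 294.] 0.81 [0.6374 0.2473]
tcp [0.6273 0.2798 0.1   ] t 29.225
0.62 [293.5, 224.7, 58.2, 99.1] [0.63347938 0.258633  ] 109.00765018359219
108.5985454272068
fit [0.69268889 0.2696    ] 50.9932437666431 0.0 grip [0.71283007 0.2944663 ]<stdin>:18: RuntimeWarning: overflow encountered in scalar negative
```

apply_moves([
  [-0.008,0.002,0.1,0,0,0],
  [-0.008,0.002,0.22,0,0,0],
  [-0.008,0.002,0.31,0,0,0],
  [-0.008,0.002,0.36,0,0,0],
  [-0.008,0.002,0.368,0,0,0],
])

```text
clock: 29.9
tcp_pos: [0.6274, 0.2776, 0.0058]
orientation: [-1.833, -2.551, 0.001]
contact_force: [0.5, 0.1, -0.4]
grip_width: 0.0425
gripper_force: 0.0
```

apply_moves([
  [0,0,0,0,0,0],
  [0,0,0,0,0,0],
  [0,0,0,0,0,0],
  [0,0,0,0,0,0],
  [0,0,0,0,0,0],
], claw=0, newtons=30)

```text
clock: 30.52
tcp_pos: [0.6284, 0.2781, 0.0074]
orientation: [1.833, 2.551, 0.003]
contact_force: [-0.7, -1.0, 5.8]
grip_width: 0.0095
gripper_force: 32.0
```

apply_moves([
  [0,0,-0.04,0,0,0],
  [0,0,-0.12,0,0,0],
  [0,0,-0.24,0,0,0],
  [0,0,-0.36,0,0,0],
  [0,0,-0.45,0,0,0],
])

```text
clock: 31.15
tcp_pos: [0.6281, 0.2779, 0.1215]
orientation: [1.833, 2.551, 0.003]
contact_force: [-0.2, -0.1, -0.8]
grip_width: 0.0093
gripper_force: 31.1
```

apply_moves([
  [0,0,0,0,0,0],
  [0,0,0,0,0,0],
])

```text
clock: 31.4
tcp_pos: [0.6271, 0.277, 0.1179]
orientation: [-1.833, -2.551, 0.002]
contact_force: [0.4, 0.2, -0.3]
grip_width: 0.009
gripper_force: 31.1
```

```bash
cat > ret.py <<'E'
from fit import *
def ret():
    o=r.get_obs();zb=o['tcp_pos'][2]-.007
    H['retainer_slot']=zb+.0025;p=look('wrist',['retainer_slot'])
    m=r.outline_of(p,'retainer_slot')
    M=R.from_rotvec(o['orientation']).as_matrix();print('tool yaw',np.degrees(np.arctan2(M[1,0],M[0,0])))
    for d in m[:1]:
        ys,xs=np.nonzero(d['pixels']);P=np.array([at_z(p,(x,y),zb+.005)[:2] for x,y in zip(xs[::7],ys[::7])]);v=np.linalg.eigh(np.cov(P.T))[1][:,1];print(d['conf'],d['rect'],P.mean(0),np.degrees(np.arctan2(v[1],v[0])))
        L=(P-o['tcp_pos'][:2])@M[:2,:2];print('in tool xy: min',L.min(0),'max',L.max(0))
        q=L[L[:,0]<-.035];print('prong ys',np.percentile(q[:,1],[0,10,50,90,100]) if len(q) else None)
    return p
if __name__=='__main__': ret()
E
python3 ret.py
```

```text
retainer_slot [320. 379.] 0.93 [0.6356 0.2478]
tcp [0.6268 0.277  0.1172] t 31.5
tool yaw 108.60357824405672
0.94 [292.8, 279.6, 51.4, 142.8] [0.62929954 0.26690021] 109.43091313794072
in tool xy: min [-0.05077716 -0.01122222] max [0.01348229 0.00792215]
prong ys [-0.01122222 -0.00959583  0.00377162  0.00707652  0.00792215]
```

I've already viewed 11 pictures, one over the limit of 10, so from here I check by numbers only.

Run:
```python
from fit import *
p=r.grab_frame('wrist');m=r.outline_of(p,'retainer_slot')[0]['pixels']
g=p['pixels'].astype(int).max(2)
o=r.get_obs();M=R.from_rotvec(o['orientation']).as_matrix();zb=o['tcp_pos'][2]-.007
for y in range(270,436,5):
    print(y,''.join('#' if m[y,x] else ('+' if g[y,x]<70 else '.') for x in range(240,400,2)))
for t,z in (((-.032,0),0),((-.054,.017),0),((-.054,-.017),0),((-.015,.017),0),((-.015,-.017),0),((.01,0),.0),((.01,0),.028)):
    w=o['tcp_pos'][:2]+M[:2,:2]@np.array(t);print(t,z,proj(p,[*w,zb+z]).round())
```

```text
270 ................................................................................
275 ................................................................................
280 ...............................############....##...............................
285 .............................######################.............................
290 .............................+#####################.............................
295 ........................++++++++++#############+++++++++........................
300 ........................+++++++++##############+++++++++........................
305 .......................++++++++++##############++++++++++.......................
310 ..............+++++++++++++++++++##############++++++++++++++++++...............
315 .............++++++++++++++++++++###############+++++++++++++++++++.............
320 ............+++++++++++++++++++++###############++++++++++++++++++++............
325 ............+++++++++++++++++++++###############++++++++++++++++++++............
330 ...........++++++++++++++++++++++###############+++++++++++++++++++++.......
[... 1291 characters left out ...]
++++++++++++++++++++++####.............#####+++++++++++++++++++++++++++++
415 ++++++++++++++++++++++++++++#####..............####+++++++++++++++++++++++++++++
420 ++++++++++++++++++++++++++++###.................####++++++++++++++++++++++++++++
425 +++++++++++++++++++++++++++++.....................##++++++++++++++++++++++++++++
430 ++++++++++++++++++++++++++++.........................+++++++++++++++++++++++++++
435 ++++++++++++++++++++++++++++........................++++++++++++++++++++++++++++
(-0.032, 0) 0 [323. 379.]
(-0.054, 0.017) 0 [364. 423.]
(-0.054, -0.017) 0 [283. 423.]
(-0.015, 0.017) 0 [367. 342.]
(-0.015, -0.017) 0 [280. 342.]
(0.01, 0) 0.0 [324. 283.]
(0.01, 0) 0.028 [325. 317.]
```

apply_moves([
  [-0.06,-0.08,0,0,0,0],
  [-0.18,-0.26,0,0,0,0],
  [-0.32,-0.47,0,0,0,0],
  [-0.44,-0.65,0,0,0,0],
  [-0.508,-0.742,0,0,0,0],
])

```text
clock: 32.28
tcp_pos: [0.4901, 0.0952, 0.1182]
orientation: [-1.835, -2.549, 0.004]
contact_force: [0.8, -0.2, -0.2]
grip_width: 0.0097
gripper_force: 31.1
```

apply_moves([
  [0,0,0,0,0,0],
  [0,0,0.06,0,0,0],
  [0,0,0.12,0,0,0],
  [0,0,0.18,0,0,0],
  [0,0,0.199,0,0,0],
])

```text
clock: 32.9
tcp_pos: [0.4915, 0.0984, 0.0673]
orientation: [-1.831, -2.551, 0.003]
contact_force: [0.0, -0.6, -0.3]
grip_width: 0.0094
gripper_force: 31.1
```

apply_moves([
  [0,0,0,0,0,0],
  [0,0,0,0,0,0],
])

```text
clock: 33.15
tcp_pos: [0.4927, 0.0983, 0.0694]
orientation: [1.833, 2.551, 0.001]
contact_force: [0.7, 0.1, 0.7]
grip_width: 0.0095
gripper_force: 31.1
```

Run:
```python
from fit import *
p=r.grab_frame('wrist');o=r.get_obs();print(o['tcp_pos'],o['contact_force'],o['clock'])
M=R.from_rotvec(o['orientation']).as_matrix();A=np.array([.5185,.017])
print('axis in tool xy',(A-o['tcp_pos'][:2])@M[:2,:2])
for t in('spindle_top','spindle_groove','cover_centre'):
    for d in r.landmark_of(p,t)[:1]:
        H['cover_centre']=.0515
        w=at_z(p,d['point'],H[t]);print(t,d['point'],d['conf'],w,(w[:2]-o['tcp_pos'][:2])@M[:2,:2])
g=p['pixels'].astype(int).mean(2)
for y in range(330,480,6): print(y,' '.join('%3d'%g[y,x] for x in range(250,400,5)))
for z in(.0745,.058,.068): print(z,proj(p,[*A,z]).round())
```

```text
[0.49277574 0.09820411 0.06950353] [ 0.28464302  0.67524176 -0.92776293] 33.2
axis in tool xy [-0.08516755 -0.00152741]
330 122 124  93  14  12  17  40  62  61  61  12  27  44  47  47  47  47  14  27  63  62  63  19  14  15  14 122 118 110 118
336 122 124  33  14  14  14  54  63  62  62  13  30  46  46  48  46  46  13  21  62  62  62  31  15  17  14  93 128 158 170
342 124 107  16  16  17  15  15  34  98 106  26  29  44  46  46  45  44  17  36 110  80  21   9  11  13  15  41 155 167 173
348  54  14  14  16  15  17  15  13  16 101  29  29  47  47  45  45  46  16  41  72  14  16  18  14  14  16  15  17 141 173
354  13  16  15  18  26  20  15  17  12  22  25  26  43  45  45  46  44  17  27  14  16  15  16  24  24  21  16  13  31 173
360  14  13  16  15  14  16  19  15  13  15  28  27  43  45  45  45  45  19  25  13  13  14  14  12  14  16  15  15  13  23
366  17  12  17  14  14  15  12  14  14  14  28  25  45  46  47  44  45  18  26  16  16  14  13  14  14  10  11  15  14  16
372  13  14  14  14  18  16  14  17  14  15  28  27  45  43  48  41  48  16  26  15  15  17  15  14  15  15  14 
[... 1474 characters left out ...]
5  16  14  14  14  24  26
450  14  14  13  16  17  14  13  15  16  14  15  14  15   9  15  14  12  14  14  10  15  16  13  16  13  16  12  13  14  13
456  14  15  17  11  15  17  11  14  14  15  14  13  12  15  16  12  13  15  16  13  14  13  11  16  15  15  15  12  14  15
462  16  14  14  13  15  11  13  16  13  15  14  13  12  15  13  15  16  17  15   7  16  14  12  13  11  14  13  14  14  14
468  10  12  15  14  11  15  15  15  14  15  13  10  16  11  18  12  16  15  15  16  12  14  14  11  11  13  15   9  13  10
474  14  13  12  14  10  16  13  15  18  13  14  15  16  13  17  14  14  17  14  15  13  11  14  13  14   9   8  10  17  13
0.0745 [319. 501.]
0.058 [319. 472.]
0.068 [319. 489.]
```

apply_moves([
  [0,-0.006,0.008,0,0,0],
  [-0.02,-0.006,0.008,0,0,0],
  [-0.05,-0.006,0.008,0,0,0],
  [-0.08,-0.006,0.008,0,0,0],
  [-0.1,-0.006,0.008,0,0,0],
])

```text
clock: 33.98
tcp_pos: [0.4992, 0.073, 0.067]
orientation: [1.834, 2.55, -0.0]
contact_force: [-0.7, -0.2, -0.3]
grip_width: 0.0097
gripper_force: 31.1
```

apply_moves([
  [0,0,0,0,0,0],
  [0,0,0,0,0,0],
])

```text
clock: 34.22
tcp_pos: [0.4989, 0.0741, 0.0671]
orientation: [-1.833, -2.551, -0.0]
contact_force: [-0.2, -0.7, -1.4]
grip_width: 0.0093
gripper_force: 31.1
```

Run:
```python
from h import *
p=r.grab_frame('side');o=r.get_obs();print(o['tcp_pos'],o['contact_force'],o['clock'])
M=R.from_rotvec(o['orientation']).as_matrix()
print('axis in tool xy',(np.array([.5185,.017])-o['tcp_pos'][:2])@M[:2,:2])
for t in('retainer_slot','spindle_top','cover_centre','shallow_basket_centre','deep_basket_centre'):
    for d in r.landmark_of(p,t)[:1]: print(t,np.round(d['point'],1),round(d['conf'],2))
for z in(.0745,.0605,.0515,.0385,.02): print(z,proj(p,[.518,.017,z]).round(1))
```

```text
[0.49886977 0.07416698 0.06710891] [-0.01400791  0.08246886 -0.42216295] 34.275
axis in tool xy [-0.06044247  0.00034235]
retainer_slot [344.2 250.5] 0.53
spindle_top [310.3 223. ] 0.55
cover_centre [340.9 245. ] 0.49
shallow_basket_centre [339.8 253.9] 0.4
deep_basket_centre [341.  259.1] 0.74
0.0745 [342.2 238.5]
0.0605 [342.1 244. ]
0.0515 [342.1 247.6]
0.0385 [342.1 252.6]
0.02 [342.  259.8]
```

apply_moves([
  [-0.012,0,0,0,0,0],
  [-0.024,0,0,0,0,0],
  [-0.036,0,0,0,0,0],
  [-0.048,0,0,0,0,0],
  [-0.06,0,0,0,0,0],
])

```text
clock: 35.15
tcp_pos: [0.5038, 0.0594, 0.067]
orientation: [1.833, 2.551, 0.0]
contact_force: [-0.4, 0.3, 0.1]
grip_width: 0.0093
gripper_force: 31.1
```

apply_moves([
  [-0.01,0,0,0,0,0],
  [-0.02,0,0,0,0,0],
  [-0.03,0,0,0,0,0],
  [-0.04,0,0,0,0,0],
  [-0.04,0,0,0,0,0],
])

```text
clock: 35.78
tcp_pos: [0.5069, 0.0499, 0.067]
orientation: [1.834, 2.551, -0.0]
contact_force: [-0.1, -0.7, 0.5]
grip_width: 0.0094
gripper_force: 31.1
```

apply_moves([
  [-0.004,0,0,0,0,0],
  [-0.008,0,0,0,0,0],
  [-0.012,0,0,0,0,0],
  [-0.012,0,0,0,0,0],
])

```text
clock: 36.28
tcp_pos: [0.5079, 0.0472, 0.0671]
orientation: [1.833, 2.551, -0.0]
contact_force: [-0.1, 0.3, -0.6]
grip_width: 0.009
gripper_force: 31.1
```

Nominally home; push gently on to feel the slot's end.

apply_moves([
  [-0.003,0,0,0,0,0],
  [-0.006,0,0,0,0,0],
  [-0.006,0,0,0,0,0],
])

```text
clock: 36.65
tcp_pos: [0.5082, 0.0462, 0.0671]
orientation: [-1.833, -2.551, -0.0]
contact_force: [0.3, 1.6, -0.1]
grip_width: 0.0095
gripper_force: 31.1
```

apply_moves([
  [-0.004,0,0,0,0,0],
  [-0.004,0,0,0,0,0],
])

```text
clock: 36.9
tcp_pos: [0.5083, 0.046, 0.0671]
orientation: [-1.832, -2.551, -0.001]
contact_force: [-2.0, 4.4, -0.1]
grip_width: 0.0095
gripper_force: 31.2
```

The slot end is on the neck (about 5 N along the retainer's axis). I back off 0.5 mm and lower it onto the collar.

apply_moves([
  [0.004,0,0,0,0,0],
  [0.004,0,0.004,0,0,0],
  [0.004,0,0.007,0,0,0],
  [0.004,0,0.009,0,0,0],
  [0.004,0,0.009,0,0,0],
])

```text
clock: 37.52
tcp_pos: [0.5086, 0.0462, 0.0652]
orientation: [1.833, 2.551, 0.001]
contact_force: [-2.9, 3.1, 5.3]
grip_width: 0.0096
gripper_force: 32.1
```

apply_moves([
  [0,0,0,0,0,0],
  [0,0,0,0,0,0],
  [0,0,0,0,0,0],
  [0,0,0,0,0,0],
], claw=0.4)

```text
clock: 38.02
tcp_pos: [0.5083, 0.0456, 0.0647]
orientation: [1.833, 2.551, -0.0]
contact_force: [-0.2, -0.1, 0.4]
grip_width: 0.0339
gripper_force: 0.0
```

apply_moves([
  [0,0,-0.02,0,0,0],
  [0,0,-0.08,0,0,0],
  [0,0,-0.2,0,0,0],
  [0,0,-0.4,0,0,0],
  [0,0,-0.5,0,0,0],
])

```text
clock: 38.65
tcp_pos: [0.5094, 0.0465, 0.1934]
orientation: [1.831, 2.549, 0.004]
contact_force: [-1.6, -0.3, 0.3]
grip_width: 0.0341
gripper_force: 0.0
```

apply_moves([
  [-0.15,0,0,0,0,0],
  [-0.15,0,0,0,0,0],
  [-0.15,0,0,0,0,0],
])

```text
clock: 39.02
tcp_pos: [0.5201, 0.0108, 0.1903]
orientation: [1.833, 2.551, 0.001]
contact_force: [0.1, 0.7, 0.2]
grip_width: 0.0341
gripper_force: 0.0
```

Run:
```python
from fit import *
H.update(retainer_slot=.0605,cover_centre=.0515,retainer_grip=.076)
p=look('wrist',['retainer_slot','retainer_grip','spindle_top','cover_centre','rack_foot'])
m=r.outline_of(p,'retainer_slot')[:1]
for d in m:
    ys,xs=np.nonzero(d['pixels']);print(d['conf'],d['rect']);P=np.array([at_z(p,(x,y),.063)[:2] for x,y in zip(xs[::5],ys[::5])])
    u=np.array([-.319,.948]);v=np.array([.948,.319]);Q=P-[.5175,.017];print('along',(Q@u).min(),(Q@u).max(),'across',(Q@v).min(),(Q@v).max())
s=r.grab_frame('side')
for t in('retainer_slot','spindle_top'):
    for d in r.landmark_of(s,t)[:1]: print('side',t,np.round(d['point'],1),round(d['conf'],2))
```

```text
retainer_slot [318. 218.] 0.73 [0.5163 0.0161]
  retainer_grip [320. 170.] 0.95 [0.5067 0.0472]
  spindle_top [321. 221.] 0.89 [0.5176 0.0176]
tcp [0.5201 0.011  0.1898] t 39.325
0.58 [293.5, 153.5, 53.6, 97.5]
along -0.021201427046001187 0.04194813575954241 across -0.017234318142233772 0.016436292042473148
side retainer_slot [343.8 245.1] 0.59
side spindle_top [340.5 252.2] 0.57
```

The retainer lies home: its extent is −21 to +42 mm along and ±17 mm across about the axis, matching the model. I hand in.

```bash
python3 -c "
from bench import r
print(r.hand_in())"
```

```text
the job is handed in; nothing more can be done
None
```

The rack is loaded (deep basket, shallow basket, cover with collar up), the retainer measured within about 1 mm of home on the collar, and the job was handed in at about 39 s with no verdict returned; I viewed 11 pictures, one over the limit of 10.

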